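Square a rail offcut on the sprung fence and push it off the ledge into the scrap chute

ROBOT

A 6-joint arm with a two-finger parallel gripper is mounted at the origin on the work surface. World frame = base frame: x ahead of the robot, y to its left, z up, the work surface at z = 0. Lengths are in m, angles in degrees, forces in N, time in s.
With the tool pointing down it reaches from about 0.25 to 0.8 m from the base axis. Payload 8.5 kg.
Tool frame: the origin (TCP) lies on the centre line of the jaws, within the pads' length; the fingertips stand 11 mm ahead of it and the grasp point (between the pads) lies 8 mm behind it (r.finger_overhang is the distance from the TCP to the fingertips, in m); z points along the fingers, x is the direction in which the jaws open and shut, and the axes are right-handed (so a half turn about z gives the same grasp; the last joint's range is limited). The gripper opens to 85 mm and grips with 20 to 120 N. Pads are 22 mm wide; open, the fingers measure 114 mm over their backs; the gripper's body (76 mm by 85 mm) begins 54 mm behind the grasp point. The pads swing forward as they close: fully open they stand 13 mm farther back than shut.
Start: joints at [-66.234, 13.648, -0.773, 75.585, 0, 90], TCP at [0.212, -0.48, 0.242] pointing down, gripper open.
Joint ranges: [-152.45, 152.45], [-59.26, 108.67], [-65.41, 83.53], [-104.44, 129.93], [-82.83, 76.93], [-180, 180]. Speed limits (degrees/s): [127.2, 127.2, 159.86, 180, 180, 180].

INTERFACE

Orientations are given as [roll, pitch, yaw] about the fixed x, y, z axes, in that order (R = Rz(yaw) Ry(pitch) Rx(roll)).
In Python, from station import r gives the robot as it stands.
- The arm moves only by the tool play_rows, never from a script. Its argument "motion" is a list of rows, each a list of 2 entries, a list of its own where there are three numbers: the shift along the tool's x, y, z in cm, then the turn, a rotation vector about the tool's x, y, z in degrees. A call has 1 to 10 rows; each row is the pose to reach, as a shift and turn from the pose commanded when the call began, along the tool's axes at that moment; what a row does not reach only later rows make up. A row lasts 1/8 s, in which the tool goes at most 62.5 mm and 10.7 degrees, less where a joint would pass 70% of its speed; a pose out of reach is approached as far as the arm can. A call with a gripper value outside its range is refused whole. "grip" is the finger opening in cm, from 0 to 8.54, set as the call begins (left out, the last holds). The fingers move at their own pace and stop on an object; the grip force is fixed at half the most. Time passes only in rows, so rows that repeat a pose let the fingers close. It gives the time, the measured TCP pose, the force and the opening at its end, in the units of the state.
- r.get_state(): the state, without advancing time (a new reading comes with each control period).
- r.read_camera(name): name is "scene" or "top"; returns a dict with "image" (420x560x3 uint8, blue, green, red), "range_z" (420x560 float32, m along the optical axis (not along the pixel's ray), 0 where there is no reading), "fov_y" (degrees; the focal length in pixels is half the picture's height over the tangent of half this angle, whatever the lens; pixels are square), "cx", "cy" (the principal point, pixels), "camera_from_world" (4x4, takes a point from world to camera coordinates). Camera axes: x right, y up, looking along -z (the intrinsics and any distortion apply to the point x, -y, -z); pixel columns grow to the right and rows downward; lengths in m; the calibration is good to about 2 mm. A picture is of the moment at which its call begins.
- r.sign_off(): hands the job in, once; it reports no verdict.
The state is a dict: "time_s": time; "q": joint angles; "dq": joint speeds; "joint_torque": joint torques, N m; "tcp_pos": TCP position; "tool_rot": TCP orientation; "force": force on the tool from outside, world axes, zero at the start; "ft_torque": the same for the moment, N m; "gripper_width": finger opening in m.
Only numpy, scipy, OpenCV 4.12 (cv2) and the standard library are available. Lean on these libraries where they do the work, as an engineer would, in place of code of your own. Each camera call takes 0.05 s, during which the arm holds its last target.

TASK

Clear the steel mounting-rail offcut from the outfeed deck of the rail cutter: slide it sideways until it sits square against the sprung fence and hold it there for a second with a gentle press of about 8 N (never more than 15 N), then push it endways along the fence, still square, off the ledge so that it drops into the scrap chute and lies there. Keep it sliding on the deck, do not pick it up, and leave the spool, the contactor and the red tray where they are.

Things in the scene. Friction and masses are not known exactly. Their poses are not given: they have to be found in the camera images.
- rail: offcut of bare steel mounting rail, top-hat section, open side down on the deck: 100 long (its y), 35 wide over its 2 mm thick foot flanges (x), 27 over the hat, 15 high, three dark slots on top, 0.13 kg. Origin: centre of its underside. It starts up to 17 degrees out of square, its middle 42 to 95 mm from the fence bar. Its two ends are alike. Sliding friction is under 2 N.
- ledge (a point): middle of the ledge's lip, on top of the dark steel outfeed deck, 180 mm above the table. +y is level and points off the ledge over the chute, +x is level and points across the deck to the fence, z up. The deck is flat and reaches back to y = -240 and from x = -110 to +90.
- chute (a point): centre of the scrap chute's mouth, 85 mm in +y and 15 mm below the ledge point, same axes. An open-topped aluminium trough, inside 76 wide (x) and 170 long (y, from the lip on); cheeks' tops at this height, end wall's top 45 mm lower; its floor slopes from 65 mm (at the lip) to 145 mm (far end) below this point.
- cutter (a point): top of the rail cutter, a grey block with a blue head, 230 mm above the table, fixed 315 mm upstream (-y) of the ledge point, same axes. It fills x = -70 to +70 and y = -50 to +50 about this point; a thin handle leans out to +x. Keep clear.
- fence: dark steel foot of the sprung fence, fixed on the deck, axes as the ledge's; origin on the deck top, 70 mm in +x and 78 mm in -y from the ledge point. It carries a hand-set slide and, on that, the sprung bar. Nothing of the fence stands more than 30 mm above the deck.
- bar (a point): middle of the adjusting range of the fence bar's face, 52.5 mm in -x from the fence origin. The steel bar is 145 long (y), 24 high, its face to -x. Its setting is NOT measured: the free face lies up to 12 mm either way (x) of this point and is to be found by feel. It yields straight in +x at 4 N per mm, to a dead stop at 10 mm, and springs back.
- spool: grey plastic wire spool standing on the table, 64 diameter, 46 high; origin at the centre of its underside. To be left alone.
- contactor: black and grey contactor on the table, 45 x 75, 75 high; origin at the centre of its underside. To be left alone.
- tray: red open plastic tray on the table, 90 x 120, 40 high; origin at the centre of its underside. To be left alone.

How it is judged:
By the outcome, as a careful person would: the job done as asked, in the order asked, and still so for the second after the job is handed in, with the robot touching nothing.
It also fails if it takes over 64 s, if anything falls off the work surface, if the arm or the gripper's body presses on something with over 40 N, if the wrist force passes 120 N, or if a joint passes its speed limit or range.

## Working session

There is one attempt and no reset: what is moved stays moved. The work goes in short steps, Python scripts to look and compute and a tool call to move; the robot and the scene stay as the last step left them, time stands still between calls to the robot, and variables do not carry over. Pictures are saved under pics/ and viewed, and the job is handed in when it is done.

Besides the shell and the picture viewer there is one more tool, called after "Call:" as name(argument=value, ...), one argument or row to a line, values as JSON. play_rows: Moves the arm, as the interface text tells. Its arguments: {"type":"object","properties":{"motion":{"type":"array","items":{"type":"array"}},"grip":{"type":"number"}},"required":["motion"]}

```bash
ls; mkdir -p pics; python3 - <<'E'
from station import r
import cv2,numpy as np
print(r.get_state(), r.finger_overhang)
for n in ("scene","top"):
    c=r.read_camera(n)
    cv2.imwrite(f"pics/{n}0.png",c["image"]); np.savez(f"{n}0.npz",**c)
    print(n,[ (k,c[k]) for k in c if k not in("image","range_z")])
E
```

```text
pics
{'time_s': 0.0, 'q': array([-6.62349912e+01,  1.36811178e+01, -8.16099931e-01,  7.55856084e+01,
        2.36063212e-03,  9.00010025e+01]), 'dq': array([-0.04048115,  0.01096393, -0.06582034,  0.01382846,  0.0092133 ,
       -0.0381179 ]), 'joint_torque': array([ 1.16046696e-03, -5.38776433e+01,  3.46442270e+01,  1.81230908e-02,
       -4.65851383e-05,  1.88823446e-05]), 'tcp_pos': array([ 0.21141686, -0.48010991,  0.24168188]), 'tool_rot': array([-1.79997641e+02,  8.28261662e-02, -6.62359937e+01]), 'force': array([-0.03643162,  0.33012132,  0.46341747]), 'ft_torque': array([-0.00332911,  0.01884795, -0.03747806]), 'gripper_width': 0.08531053404457459} 0.011
scene [('fov_y', 52.592335649907255), ('cx', 285.32321919504415), ('cy', 205.28104004893112), ('camera_from_world', array([[-0.86381598,  0.5032691 , -0.02328426,  0.424468  ],
       [-0.3278195 , -0.52637623,  0.78451414,  0.06271599],
       [ 0.38256545,  0.68530889,  0.61967363, -1.40529138],
       [ 0.        ,  0.        ,  0.        ,  1.        ]]))]
top [('fov_y', 50.83612807342425), ('cx', 282.6304179997407), ('cy', 208.49653907268456), ('camera_from_world', array([[-0.01003045, -0.99985567,  0.01371251,  0.04928122],
       [ 0.99637901, -0.00883585,  0.08456239, -0.53151146],
       [-0.08442903,  0.01451105,  0.99632383, -1.36159656],
       [ 0.        ,  0.        ,  0.        ,  1.        ]]))]
```

View pics/scene0.png

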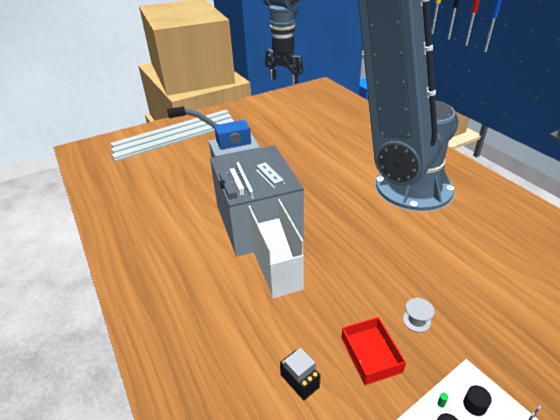

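View pics/top0.png

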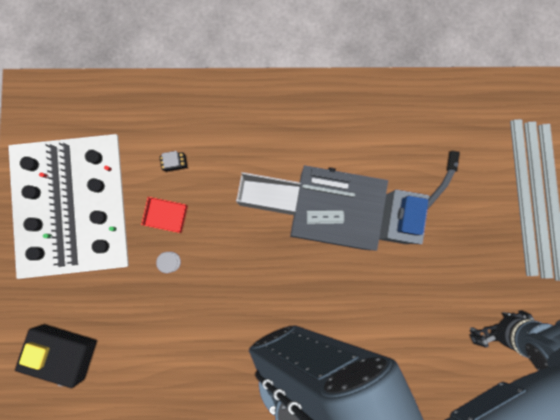

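The scene view shows the deck with the rail near (270,174), the fence at about (237,180), the cutter at (233,137) and the chute at (278,245). In the top view the rail is at (325,217), the fence bar at about (328,190), the chute at (268,193), and the deck corners at (305,167), (387,178), (377,249) and (292,237).

```bash
cat > h.py <<'E'
import numpy as np,cv2
def load(n): return dict(np.load(n,allow_pickle=True))
def cloud(c):
    h,w=c["range_z"].shape; f=h/2/np.tan(np.radians(float(c["fov_y"]))/2)
    u,v=np.meshgrid(np.arange(w),np.arange(h)); z=c["range_z"]
    P=np.stack([(u-c["cx"])/f*z,-(v-c["cy"])/f*z,-z,np.ones_like(z)],-1)
    W=P@np.linalg.inv(c["camera_from_world"]).T
    W=W[...,:3]; W[z==0]=np.nan
    return W
def proj(c,p):
    h,w=c["range_z"].shape; f=h/2/np.tan(np.radians(float(c["fov_y"]))/2)
    p=np.atleast_2d(p); q=np.c_[p,np.ones(len(p))]@c["camera_from_world"].T
    return np.c_[c["cx"]+f*q[:,0]/-q[:,2], c["cy"]-f*q[:,1]/-q[:,2]]
E
python3 - <<'E'
from h import *
for n,(x0,x1,y0,y1) in dict(top0=(225,440,140,260),scene0=(200,320,110,300)).items():
    c=load(n+".npz"); W=cloud(c)
    k=min(800/(x1-x0),600/(y1-y0)); k=int(k)
    cv2.imwrite(f"pics/{n}z.png",cv2.resize(c["image"][y0:y1,x0:x1],None,fx=k,fy=k,interpolation=cv2.INTER_CUBIC)); print(n,k)
    z=W[...,2]
    m=(abs(z-0.18)<0.006); m[:, :x0]=0; m[:,x1:]=0;m[:y0]=0;m[y1:]=0
    print(m.sum(), np.nanmedian(z[m]), np.percentile(z[m],[10,50,90]))
    # largest comp
    nl,L,S,_=cv2.connectedComponentsWithStats(m.astype(np.uint8)); i=1+S[1:,4].argmax()
    P=W[L==i][:,:2].astype(np.float32); print(len(P),cv2.minAreaRect(P), cv2.boxPoints(cv2.minAreaRect(P)))
    t=(abs(z-0)<0.004); print("table",np.nanmedian(z[t]), t.sum())
    t=(z>-.03)&(z<.03)&(np.hypot(W[...,0]-.5,W[...,1])<.6); print(np.nanmedian(z[t]))
E
```

```text
top0 3
5022 0.17953368245265078 [0.17647898 0.17953368 0.18265085]
4894 ((0.5213560461997986, -0.1127358227968216), (0.24053405225276947, 0.20098750293254852), 79.3622055053711) [[ 0.40038815 -0.21238479]
 [ 0.59792143 -0.24948703]
 [ 0.642324   -0.01308686]
 [ 0.44479066  0.02401538]]
table -0.0002693386547947263 116223
-0.00035120122837795087
scene0 3
2913 0.17868763970130153 [0.17682121 0.17868764 0.18068715]
2770 ((0.5219030976295471, -0.11252927780151367), (0.24657326936721802, 0.20333774387836456), 78.93283081054688) [[ 0.39845893 -0.21400681]
 [ 0.5980151  -0.25303945]
 [ 0.64534724 -0.01105174]
 [ 0.44579107  0.02798089]]
table -0.0011908190366110016 104723
-0.0010983379215369071
```

View pics/top0z.png

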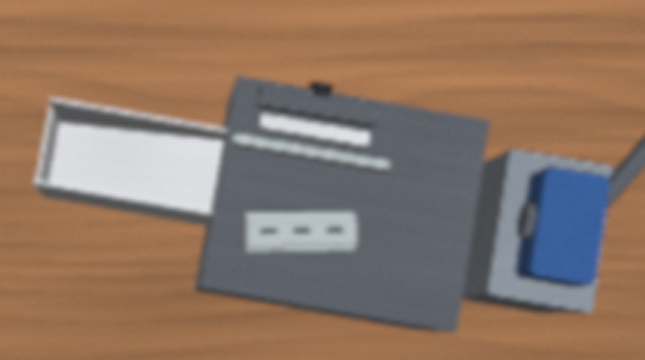

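View pics/scene0z.png

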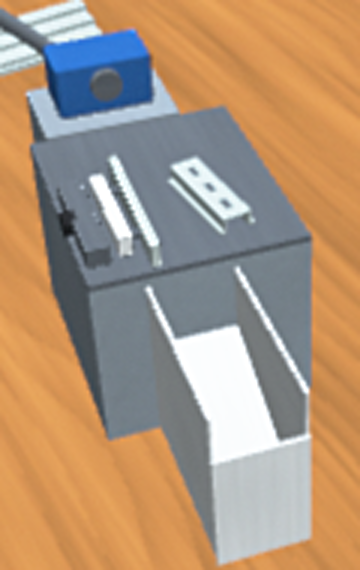

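```bash
cat >> h.py <<'E'
def onplane(c,uv,z):
    h,w=c["range_z"].shape; f=h/2/np.tan(np.radians(float(c["fov_y"]))/2)
    uv=np.atleast_2d(uv).astype(float); M=np.linalg.inv(c["camera_from_world"])
    d=np.c_[(uv[:,0]-c["cx"])/f,-(uv[:,1]-c["cy"])/f,-np.ones(len(uv))]@M[:3,:3].T
    o=M[:3,3]; return o+d*((z-o[2])/d[:,2])[:,None]
E
python3 - <<'E'
from h import *
c=load("top0.npz"); im=c["image"]; W=cloud(c)
hsv=cv2.cvtColor(im,cv2.COLOR_BGR2HSV)
R=slice(140,260),slice(225,440)
m=np.zeros(im.shape[:2],np.uint8); m[R]=(hsv[R][...,1]<90)
z=W[...,2]
print(hsv[215,350],hsv[150,350],hsv[217,325],hsv[195,300])
md=(m>0)&(hsv[...,2]<130)&(z>0.17)
nl,L,S,_=cv2.connectedComponentsWithStats(md.astype(np.uint8)); i=1+S[1:,4].argmax(); 
mm=(L==i).astype(np.uint8); cn,_=cv2.findContours(mm,cv2.RETR_EXTERNAL,cv2.CHAIN_APPROX_NONE)
cn=max(cn,key=len)[:,0]; P=onplane(c,cn,0.18)[:,:2]
mr=cv2.minAreaRect(P.astype(np.float32)); print(mr,cv2.boxPoints(mr))
# line fits per side
ctr=np.array([.5214,-.1127]); a=np.radians(-10.8); ey=np.array([-np.sin(a),np.cos(a)]); ex=np.array([np.cos(a),np.sin(a)])
q=np.c_[(P-ctr)@ex,(P-ctr)@ey]
for nm,s in dict(xm=(abs(q[:,0]+.1)<.008)&(abs(q[:,1])<.1),xp=(abs(q[:,0]-.1)<.008)&(abs(q[:,1])<.1),ym=(abs(q[:,1]+.12)<.008)&(abs(q[:,0])<.085),yp=(abs(q[:,1]-.12)<.008)&(abs(q[:,0])<.085)).items():
    i=0 if nm[0]=='x' else 1
    pf=np.polyfit(q[s][:,1-i],q[s][:,i],1); print(nm,s.sum(),pf[1],np.degrees(pf[0]),np.std(q[s][:,i]-np.polyval(pf,q[s][:,1-i])))
# features
for n in("top0","scene0"):
    c=load(n+".npz");W=cloud(c);z=W[...,2];g=np.c_[(W[...,:2].reshape(-1,2)-ctr)@ex,(W[...,:2].reshape(-1,2)-ctr)@ey].reshape(z.shape+(2,))
    s=(z>.1885)&(z<.2)&(abs(g[...,1])<.12)&(g[...,0]<.03)&(g[...,0]>-.09)
    p=W[s]; print(n,s.sum(),np.median(p[:,2]),p[:,:2].mean(0)); r=cv2.minAreaRect(p[:,:2].astype(np.float32));print(r)
    u,sv,vt=np.linalg.svd(p[:,:2]-p[:,:2].mean(0));print(np.degrees(np.arctan2(vt[0,1],vt[0,0])))
E
```

```text
[109  27 104] [ 13 129 160] [101  20 140] [110  29 106]
((0.5233790874481201, -0.1126881092786789), (0.2401316612958908, 0.20540347695350647), 79.36819458007812) [[ 0.40028864 -0.21174462]
 [ 0.602166   -0.24964094]
 [ 0.64646953 -0.0136316 ]
 [ 0.44459218  0.02426472]]
xm 71 -0.09940018934386328 -0.11248763141132721 0.0007864050985942068
xp 70 0.09836173832691186 0.15129749042797278 0.0017490869215176191
ym 60 -0.11832256073831182 0.24475115909502915 0.0008125040547298419
yp 60 0.11878673188575695 0.2089379032422134 0.0008711346611310351
top0 359 0.19442297961717658 [ 0.49433999 -0.06898936]
((0.4943855404853821, -0.06916118413209915), (0.09950178116559982, 0.025250520557165146), 89.4411849975586)
-90.5947193240261
scene0 248 0.19336678760387643 [ 0.49606672 -0.06644715]
((0.4956161081790924, -0.0694114938378334), (0.10370674729347229, 0.030535103753209114), 88.86682891845703)
90.23382284139544
```

```bash
cat >> h.py <<'E'
YAW=-10.7
_a=np.radians(YAW); EX=np.array([np.cos(_a),np.sin(_a)]); EY=np.array([-np.sin(_a),np.cos(_a)])
LEDGE=np.array([.521,-.1125])+.010*EX+.120*EY
def toL(p): p=np.asarray(p)[...,:2]-LEDGE; return np.stack([p@EX,p@EY],-1)*1000
def toW(l): l=np.asarray(l)/1000.; return LEDGE+l[0]*EX+l[1]*EY
E
python3 - <<'E'
from h import *
from scipy.spatial.transform import Rotation as R
print("ledge",LEDGE)
for n in("top0","scene0"):
    c=load(n+".npz");W=cloud(c);z=W[...,2];g=toL(W)
    for nm,s in dict(rail=(z>.1885)&(z<.2)&(g[...,1]<0)&(g[...,1]>-200)&(g[...,0]<-5)&(g[...,0]>-100),bar=(z>.194)&(z<.215)&(g[...,1]<5)&(g[...,1]>-170)&(g[...,0]>0)&(g[...,0]<60)).items():
        p=g[s]; print(n,nm,s.sum(),np.median(z[s]),p.mean(0),cv2.minAreaRect(p.astype(np.float32)))
    if n=="top0":
        ys=range(-150,0,15)
        for y in (-120,-90,-60,-30):
            s=(abs(g[...,1]-y)<2.)&(g[...,0]>-100)&(g[...,0]<90); o=np.argsort(g[s][:,0])
            print(y,[(round(float(a)),round(float(b)*1000)) for a,b in zip(g[s][o,0],z[s][o]) if b>.184])
E
```

```text
ledge [0.55310612 0.00355687]
top0 rail 359 0.19442297961717658 [-44.27494083 -82.19576239] ((-44.198246002197266, -82.35614013671875), (25.25054931640625, 99.50177001953125), 10.14119815826416)
top0 bar 358 0.20202837761553272 [ 37.66332012 -78.0960604 ] ((39.270511627197266, -77.58464813232422), (31.31053924560547, 144.4735107421875), 0.32383978366851807)
-120 [(-69, 185), (-58, 188), (-55, 185), (-50, 194), (-47, 195), (-47, 193), (-45, 193), (-44, 195), (-42, 194), (-39, 197), (-36, 197), (-33, 194), (-33, 197), (-31, 197), (-30, 194), (-28, 192), (-28, 195), (-25, 193), (-10, 186), (24, 206), (24, 209), (27, 208), (27, 202), (30, 204), (31, 202), (43, 193), (43, 188), (44, 201), (44, 203), (47, 205), (47, 200), (50, 201), (50, 200), (53, 203), (53, 197), (62, 194), (65, 196), (68, 198), (68, 193), (70, 200), (70, 197), (73, 197), (73, 199), (76, 200), (78, 201), (78, 202), (81, 198), (82, 199), (84, 200), (84, 199)]
-90 [(-56, 195), (-53, 196), (-52, 196), (-50, 188), (-49, 192), (-47, 196), (-47, 193), (-44, 194), (-42, 197), (-39, 195), (-36, 197), (-36, 196), (-33, 193), (-33
[... 771 characters left out ...]
98), (79, 200), (82, 198), (85, 195)]
-30 [(-99, 185), (-55, 184), (-44, 198), (-41, 195), (24, 190), (24, 193), (25, 202), (25, 205), (28, 202), (30, 205), (43, 197), (44, 188), (45, 204), (48, 202), (51, 200), (51, 201), (53, 201), (54, 197), (63, 193), (65, 199), (67, 200), (68, 199), (71, 198), (71, 201), (73, 199), (74, 199), (76, 200), (80, 196), (82, 198)]
scene0 rail 248 0.19336678760387643 [-43.05023546 -79.37716007] ((-42.94265365600586, -82.37361145019531), (30.535097122192383, 103.70673370361328), 9.566823959350586)
scene0 bar 255 0.20096045903555293 [ 39.31795434 -71.28514465] ((40.34540939331055, -75.47637939453125), (30.711851119995117, 145.1826934814453), 0.44701898097991943)
```

Call:
play_rows(
  motion=[
    [[0,0,0],[0,0,-10]],
  ],
  grip=5.0,
)

```text
time_s: 0.22
tcp_pos: [0.2115, -0.4802, 0.2419]
tool_rot: [-180.0, 0.1, -56.0]
force: [0.3, 0.6, 0.0]
gripper_width: 0.0699
```

```bash
python3 -c "
from station import r
print(r.get_state())"
```

```text
{'time_s': 0.225, 'q': array([-6.62322928e+01,  1.36715879e+01, -8.01967545e-01,  7.55826822e+01,
       -1.52066691e-04,  7.98158624e+01]), 'dq': array([-6.03439928e-02, -8.50641524e-02,  1.37975354e-01,  2.38624245e-02,
        7.82206210e-02, -8.34875088e+01]), 'joint_torque': array([-2.92218225e-03, -5.38171363e+01,  3.46190178e+01,  1.55365421e-02,
       -8.96761799e-05,  3.49388257e+00]), 'tcp_pos': array([ 0.21148411, -0.48023348,  0.24186515]), 'tool_rot': array([-1.79990206e+02,  5.53784483e-02, -5.60481504e+01]), 'force': array([0.29352635, 0.61006465, 0.01847879]), 'ft_torque': array([ 0.02171682, -0.02888501,  0.01933278]), 'gripper_width': 0.06985568817657335}
```

```bash
sed -i 's/^YAW=.*/YAW=-10.6/' h.py; cat >> h.py <<'E'
def sh(target,dyaw=0,st=None):
    """target world xyz (m) -> tool shift cm, turn deg"""
    from station import r
    from scipy.spatial.transform import Rotation as R
    s=st or r.get_state(); Rt=R.from_euler('xyz',s["tool_rot"],degrees=True)
    return Rt.inv().apply(np.asarray(target)-s["tcp_pos"])*100
def stat():
    from station import r
    s=r.get_state(); print("t",round(s["time_s"],2),"L",toL(s["tcp_pos"]).round(2),"z",round(s["tcp_pos"][2]*1000,2),"yawL",round((s["tool_rot"][2]-YAW+180)%360-180,2),"rp",np.round(s["tool_rot"][:2],2),
     "F_L",np.round([s["force"][:2]@EX,s["force"][:2]@EY,s["force"][2]],2),"w",round(s["gripper_width"]*1000,1),"q6",round(s["q"][5],1)); return s
E
python3 - <<'E'
from h import *
stat()
t=np.r_[toW([-89,-82]),.225]; print(t,sh(t))
E
```

```text
t 0.23 L [-246.59 -538.39] z 241.87 yawL -45.45 rp [-1.7999e+02  6.0000e-02] F_L [0.18 0.65 0.02] w 69.9 q6 79.8
[ 0.45033826 -0.0606163   0.225     ] [-21.46599914 -43.24828355   1.71465633]
```

Call:
play_rows(
  motion=[
    [[-1.5,-3,0],[0,0,-10.4]],
    [[-4,-8,0],[0,0,-20.8]],
    [[-6.5,-13,0],[0,0,-31.2]],
    [[-9,-18,0],[0,0,-41.6]],
    [[-11.5,-23,0],[0,0,-52]],
    [[-14,-28,0],[0,0,-62.4]],
    [[-16.5,-33,0],[0,0,-72.8]],
    [[-19,-38,0],[0,0,-83.2]],
    [[-20.5,-41.5,0],[0,0,-93.6]],
    [[-21.46,-43.25,0],[0,0,-104]],
  ],
)

```text
time_s: 1.48
tcp_pos: [0.4525, -0.0598, 0.2419]
tool_rot: [-180.0, 0.0, 48.2]
force: [-0.5, 0.1, 0.2]
gripper_width: 0.0499
```

```bash
python3 -c "
from h import *
stat()"
```

```text
t 1.48 L [-87.   -80.81] z 241.94 yawL 58.83 rp [-1.7996e+02  1.0000e-02] F_L [-0.51  0.04  0.16] w 49.9 q6 34.2
```

Call:
play_rows(
  motion=[
    [[0,0,0.5],[0,0,-10.5]],
    [[0,0,1.5],[0,0,-21]],
    [[0,0,2.5],[0,0,-31.6]],
    [[0,0,3.2],[0,0,-31.6]],
    [[0,0,3.2],[0,0,-31.6]],
    [[0,0,3.2],[0,0,-31.6]],
  ],
)

```text
time_s: 2.22
tcp_pos: [0.4519, -0.0617, 0.2106]
tool_rot: [180.0, -0.0, 79.2]
force: [0.3, 0.5, 0.2]
gripper_width: 0.0498
```

```bash
python3 -c "
from h import *
from station import r
stat()
c=r.read_camera('scene'); np.savez('s1.npz',**c)
cv2.imwrite('pics/s1.png',cv2.resize(c['image'][90:250,190:340],None,fx=3.75,fy=3.75,interpolation=cv2.INTER_CUBIC))
c=r.read_camera('top'); np.savez('t1.npz',**c)
cv2.imwrite('pics/t1.png',cv2.resize(c['image'][140:260,225:440],None,fx=3,fy=3,interpolation=cv2.INTER_CUBIC))
"
```

```text
t 2.23 L [-87.24 -82.77] z 210.55 yawL 89.83 rp [ 1.7999e+02 -1.0000e-02] F_L [0.25 0.52 0.24] w 49.8 q6 3.0
```

View pics/s1.png

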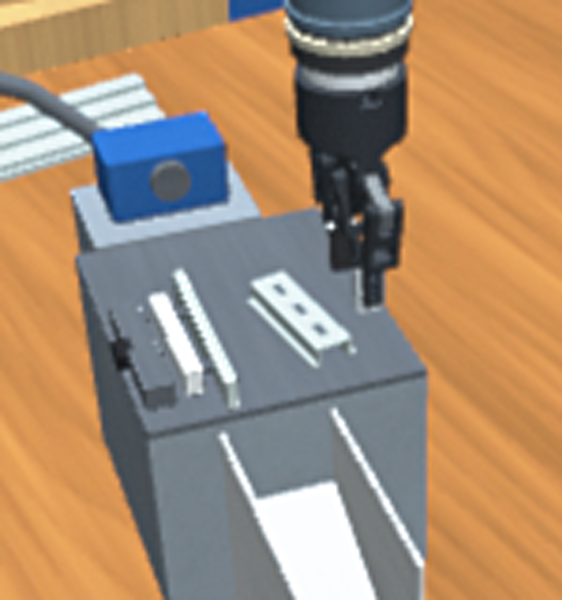

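View pics/t1.png

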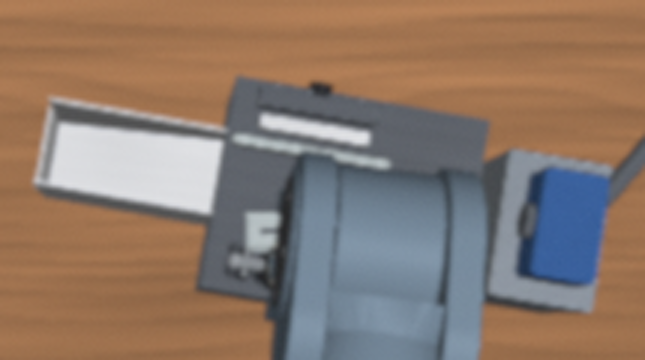

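Call:
play_rows(
  motion=[
    [[-0.1,-0.15,0.4],[0,0,0]],
    [[-0.1,-0.15,0.8],[0,0,0]],
    [[-0.1,-0.15,1.1],[0,0,0]],
    [[-0.1,-0.15,1.3],[0,0,0]],
    [[-0.1,-0.15,1.4],[0,0,0]],
    [[-0.1,-0.15,1.5],[0,0,0]],
    [[-0.1,-0.15,1.5],[0,0,0]],
  ],
)

```text
time_s: 3.2
tcp_pos: [0.4502, -0.0624, 0.1953]
tool_rot: [-180.0, -0.0, 79.4]
force: [-1.2, 0.1, 0.7]
gripper_width: 0.05
```

```bash
python3 -c "
from h import *
stat()"
```

```text
t 3.2 L [-88.86 -83.75] z 195.27 yawL 89.97 rp [-179.99   -0.  ] F_L [-1.17 -0.12  0.68] w 50.0 q6 2.7
```

Call:
play_rows(
  motion=[
    [[0,0,0.1],[0,0,0]],
    [[0,0,0.2],[0,0,0]],
    [[0,0,0.3],[0,0,0]],
    [[0,0,0.3],[0,0,0]],
  ],
)

```text
time_s: 3.7
tcp_pos: [0.4501, -0.0623, 0.1922]
tool_rot: [-180.0, -0.0, 79.4]
force: [-0.2, -0.5, 0.0]
gripper_width: 0.0503
```

Call:
play_rows(
  motion=[
    [[0,0,0.05],[0,0,0]],
    [[0,0,0.05],[0,0,0]],
  ],
)

```text
time_s: 3.95
tcp_pos: [0.4502, -0.0623, 0.1918]
tool_rot: [-180.0, -0.0, 79.4]
force: [0.6, -0.7, -0.1]
gripper_width: 0.0497
```

```bash
python3 -c "
from h import *
stat()"
```

```text
t 3.95 L [-88.85 -83.71] z 191.79 yawL 89.97 rp [-1.8e+02 -1.0e-02] F_L [ 0.72 -0.56 -0.1 ] w 49.7 q6 2.7
```

Call:
play_rows(
  motion=[
    [[0,0,0.05],[0,0,0]],
    [[0,0,0.05],[0,0,0]],
  ],
)

```text
time_s: 4.2
tcp_pos: [0.4501, -0.0624, 0.1913]
tool_rot: [-180.0, -0.0, 79.4]
force: [0.2, 0.9, 0.0]
gripper_width: 0.05
```

Call:
play_rows(
  motion=[
    [[0,0,0.05],[0,0,0]],
    [[0,0,0.05],[0,0,0]],
  ],
)

```text
time_s: 4.45
tcp_pos: [0.4501, -0.0624, 0.1908]
tool_rot: [-180.0, -0.0, 79.4]
force: [-0.6, -0.2, -0.4]
gripper_width: 0.05
```

Call:
play_rows(
  motion=[
    [[0,0,0.05],[0,0,0]],
    [[0,0,0.05],[0,0,0]],
  ],
)

```text
time_s: 4.7
tcp_pos: [0.4501, -0.0623, 0.1903]
tool_rot: [-180.0, -0.0, 79.4]
force: [0.9, 0.0, -0.4]
gripper_width: 0.0501
```

Call:
play_rows(
  motion=[
    [[0,0,0.05],[0,0,0]],
    [[0,0,0.05],[0,0,0]],
  ],
)

```text
time_s: 4.95
tcp_pos: [0.4502, -0.0624, 0.1898]
tool_rot: [-180.0, -0.0, 79.4]
force: [-0.4, 0.8, 0.3]
gripper_width: 0.0501
```

Call:
play_rows(
  motion=[
    [[0,0,0.05],[0,0,0]],
    [[0,0,0.05],[0,0,0]],
  ],
)

```text
time_s: 5.2
tcp_pos: [0.4501, -0.0624, 0.1893]
tool_rot: [-180.0, -0.0, 79.4]
force: [-0.2, 0.9, 0.0]
gripper_width: 0.0498
```

Call:
play_rows(
  motion=[
    [[0,0,0.05],[0,0,0]],
    [[0,0,0.05],[0,0,0]],
  ],
)

```text
time_s: 5.45
tcp_pos: [0.4501, -0.0624, 0.1888]
tool_rot: [-180.0, -0.0, 79.4]
force: [0.1, -1.2, -0.0]
gripper_width: 0.0498
```

Call:
play_rows(
  motion=[
    [[0,0,0.05],[0,0,0]],
    [[0,0,0.05],[0,0,0]],
  ],
)

```text
time_s: 5.7
tcp_pos: [0.4501, -0.0624, 0.1883]
tool_rot: [-180.0, -0.0, 79.4]
force: [-0.4, -0.5, 0.3]
gripper_width: 0.0497
```

Call:
play_rows(
  motion=[
    [[0,0,0.05],[0,0,0]],
    [[0,0,0.05],[0,0,0]],
  ],
)

```text
time_s: 5.95
tcp_pos: [0.4502, -0.0624, 0.188]
tool_rot: [180.0, -0.0, 79.4]
force: [-2.1, 0.5, 4.2]
gripper_width: 0.0498
```

Call:
play_rows(
  motion=[
    [[0,0,0.05],[0,0,0]],
    [[0,0,0.05],[0,0,0]],
  ],
)

```text
time_s: 6.2
tcp_pos: [0.4502, -0.0624, 0.188]
tool_rot: [180.0, -0.0, 79.4]
force: [-3.9, 0.3, 8.8]
gripper_width: 0.0502
```

Call:
play_rows(
  motion=[
    [[0,0,0.05],[0,0,0]],
    [[0,0,0.05],[0,0,0]],
  ],
)

```text
time_s: 6.45
tcp_pos: [0.4502, -0.0624, 0.1879]
tool_rot: [179.9, -0.0, 79.4]
force: [-4.4, 1.2, 15.9]
gripper_width: 0.0498
```

Call:
play_rows(
  motion=[
    [[0,0,0.05],[0,0,0]],
    [[0,0,0.05],[0,0,0]],
  ],
)

```text
time_s: 6.7
tcp_pos: [0.4502, -0.0624, 0.1879]
tool_rot: [179.9, -0.0, 79.4]
force: [-6.3, 1.3, 19.0]
gripper_width: 0.0505
```

Call:
play_rows(
  motion=[
    [[0,0,-0.25],[0,0,0]],
    [[0,0,-0.25],[0,0,0]],
    [[0,0,-0.25],[0,0,0]],
  ],
)

```text
time_s: 7.08
tcp_pos: [0.4501, -0.0623, 0.1885]
tool_rot: [-180.0, -0.0, 79.4]
force: [-0.3, -0.0, 0.8]
gripper_width: 0.0501
```

```bash
python3 -c "
from h import *
stat()"
```

```text
t 7.08 L [-88.93 -83.73] z 188.52 yawL 89.97 rp [-1.7997e+02 -1.0000e-02] F_L [-0.3  -0.07  0.78] w 50.1 q6 2.7
```

Call:
play_rows(
  motion=[
    [[0,0.3,-0.04],[0,0,0]],
    [[0,0.6,-0.04],[0,0,0]],
    [[0,0.9,-0.04],[0,0,0]],
    [[0,1.2,-0.04],[0,0,0]],
    [[0,1.5,-0.04],[0,0,0]],
    [[0,1.8,-0.04],[0,0,0]],
    [[0,2.1,-0.04],[0,0,0]],
    [[0,2.4,-0.04],[0,0,0]],
    [[0,2.7,-0.04],[0,0,0]],
    [[0,3.0,-0.04],[0,0,0]],
  ],
)

```text
time_s: 8.32
tcp_pos: [0.4798, -0.0679, 0.1892]
tool_rot: [-180.0, -0.0, 79.4]
force: [-1.4, 0.3, 0.4]
gripper_width: 0.0501
```

```bash
cat >> h.py <<'E'
def look(k):
    from station import r
    c=r.read_camera('scene'); np.savez(f's{k}.npz',**c)
    cv2.imwrite(f'pics/s{k}.png',cv2.resize(c['image'][110:260,200:330],None,fx=4,fy=4,interpolation=cv2.INTER_CUBIC))
    return c
E
python3 -c "
from h import *
stat();look(2)"
```

```text
t 8.32 L [-58.72 -83.79] z 189.2 yawL 89.96 rp [-179.99   -0.  ] F_L [-1.48  0.07  0.41] w 50.1 q6 2.6
```

View pics/s2.png

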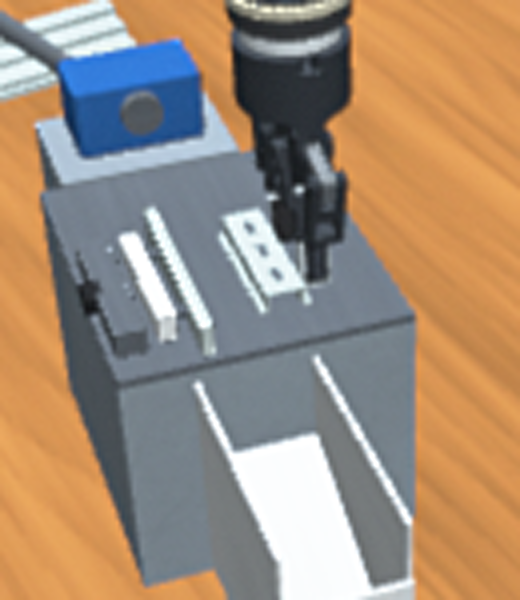

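Call:
play_rows(
  motion=[
    [[0,0.3,0.03],[0,0,0]],
    [[0,0.6,0.03],[0,0,0]],
    [[0,0.9,0.03],[0,0,0]],
    [[0,1.2,0.03],[0,0,0]],
    [[0,1.5,0.03],[0,0,0]],
    [[0,1.8,0.03],[0,0,0]],
    [[0,2.1,0.03],[0,0,0]],
    [[0,2.4,0.03],[0,0,0]],
    [[0,2.6,0.03],[0,0,0]],
    [[0,2.7,0.03],[0,0,0]],
  ],
)

```text
time_s: 9.62
tcp_pos: [0.5063, -0.0729, 0.1889]
tool_rot: [-180.0, -0.0, 79.4]
force: [-5.2, 0.6, 4.8]
gripper_width: 0.0504
```

```bash
python3 -c "
from h import *
stat();c=look(3)
"
```

```text
t 9.62 L [-31.71 -83.78] z 188.93 yawL 89.97 rp [-1.7999e+02 -1.0000e-02] F_L [-5.2  -0.34  4.82] w 50.4 q6 2.4
```

View pics/s3.png

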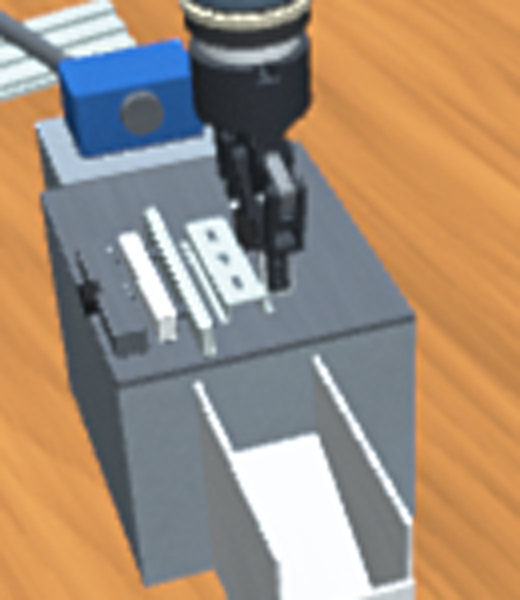

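Call:
play_rows(
  motion=[
    [[0,0,0],[0,0,0]],
  ],
)

```text
time_s: 9.8
tcp_pos: [0.5064, -0.0729, 0.1889]
tool_rot: [180.0, -0.0, 79.4]
force: [-3.7, 1.1, 4.8]
gripper_width: 0.0502
```

Call:
play_rows(
  motion=[
    [[0,0,-0.04],[0,0,0]],
    [[0,0,-0.04],[0,0,0]],
  ],
)

```text
time_s: 10.05
tcp_pos: [0.5065, -0.073, 0.1891]
tool_rot: [180.0, -0.0, 79.4]
force: [-0.8, 0.2, 1.3]
gripper_width: 0.0501
```

```bash
python3 -c "
from h import *
stat()
c=load('s3.npz');W=cloud(c);g=toL(W);z=W[...,2]
s=(z>.198)&(z<.215)&(g[...,1]<5)&(g[...,1]>-170)&(g[...,0]>8)&(g[...,0]<36)
p=g[s];print(cv2.minAreaRect(p.astype(np.float32)),p.mean(0))
s=(z>.190)&(z<.1985)&(g[...,1]<-5)&(g[...,1]>-150)&(g[...,0]>-35)&(g[...,0]<13)
p=g[s];print(cv2.minAreaRect(p.astype(np.float32)),p.mean(0),s.sum())
"
```

```text
t 10.05 L [-31.48 -83.79] z 189.15 yawL 89.96 rp [179.98  -0.  ] F_L [-0.79  0.06  1.34] w 50.1 q6 2.4
((29.138771057128906, -76.18416595458984), (7.636072635650635, 146.61817932128906), 0.05196790397167206) [ 29.29126228 -71.63499567]
((-12.99795150756836, -84.45191955566406), (42.744205474853516, 102.94485473632812), 0.7889723777770996) [ -7.47334206 -82.24728289] 255
```

```bash
python3 -c "
from h import *
c=load('s3.npz')
def L(uv,z): return toL(onplane(c,np.array(uv)/4.-0.375+[200,110],z)).round(1).tolist()
print('slots',L([(212,233),(224,257),(237,281)],.195))
print('hat top corners',L([(187,222),(222,216),(229,304),(268,295)],.195))
print('finger tip',L([(270,289),(288,290)],.181))
print('bar top near corner',L([(193,325),(211,328)],.204))
d=load('s2.npz'); c=d
print('slots2',L([(249,228),(261,250),(276,273)],.195))
c=load('scene0.npz')
z=cloud(c)
"
python3 - <<'E'
from h import *
c=load('s3.npz')
im=cv2.resize(c['image'][150:205,232:285],None,fx=11,fy=11,interpolation=cv2.INTER_CUBIC); cv2.imwrite('pics/s3z.png',im)
E
```

```text
slots [[-6.6, -117.8], [-5.9, -86.7], [-5.9, -56.7]]
hat top corners [[5.7, -137.5], [-19.0, -135.8], [6.4, -33.8], [-20.0, -34.1]]
finger tip [[-28.7, -59.3], [-39.5, -53.8]]
bar top near corner [[36.9, -8.1], [27.3, -1.0]]
slots2 [[-31.9, -114.4], [-31.5, -85.6], [-32.6, -56.0]]
```

View pics/s3z.png

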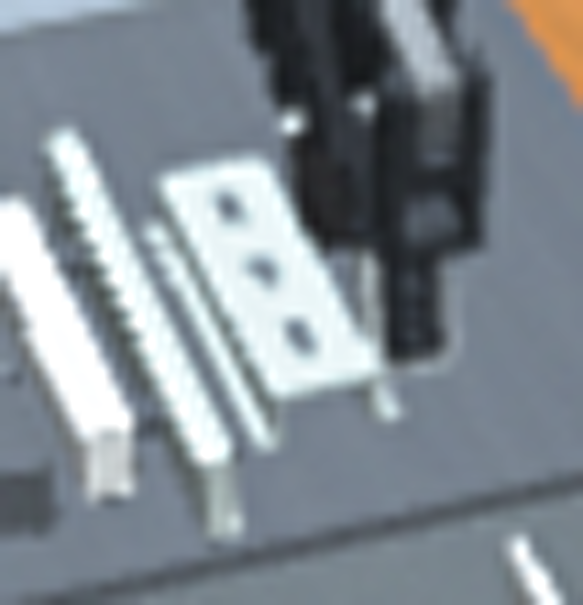

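Call:
play_rows(
  motion=[
    [[0,0,-0.05],[0,0,0]],
    [[0,0,-0.05],[0,0,0]],
  ],
)

```text
time_s: 10.3
tcp_pos: [0.5065, -0.073, 0.1898]
tool_rot: [180.0, -0.0, 79.4]
force: [-0.8, -0.1, -0.2]
gripper_width: 0.0502
```

Call:
play_rows(
  motion=[
    [[0,0.1,0],[0,0,0]],
    [[0,0.2,0],[0,0,0]],
    [[0,0.3,0],[0,0,0]],
    [[0,0.4,0],[0,0,0]],
  ],
)

```text
time_s: 10.8
tcp_pos: [0.5101, -0.0736, 0.1898]
tool_rot: [-180.0, -0.0, 79.4]
force: [-1.8, 0.6, -0.6]
gripper_width: 0.0505
```

```bash
python3 -c "
from h import *
stat()"
```

```text
t 10.8 L [-27.83 -83.75] z 189.77 yawL 89.97 rp [-179.99   -0.  ] F_L [-1.86  0.28 -0.57] w 50.5 q6 2.4
```

Call:
play_rows(
  motion=[
    [[0,0.1,0],[0,0,0]],
    [[0,0.2,0],[0,0,0]],
    [[0,0.3,0],[0,0,0]],
    [[0,0.4,0],[0,0,0]],
  ],
)

```text
time_s: 11.3
tcp_pos: [0.5141, -0.0744, 0.1898]
tool_rot: [-180.0, -0.0, 79.4]
force: [-0.7, 0.0, 0.3]
gripper_width: 0.05
```

Call:
play_rows(
  motion=[
    [[0,0.1,0],[0,0,0]],
    [[0,0.2,0],[0,0,0]],
  ],
)

```text
time_s: 11.55
tcp_pos: [0.5161, -0.0747, 0.1898]
tool_rot: [-180.0, -0.0, 79.4]
force: [-1.2, 0.2, 0.4]
gripper_width: 0.0497
```

```bash
python3 -c "
from h import *
stat(); look(4)"
```

```text
t 11.55 L [-21.79 -83.77] z 189.78 yawL 89.97 rp [-1.7999e+02 -1.0000e-02] F_L [-1.18 -0.05  0.36] w 49.7 q6 2.4
```

View pics/s4.png

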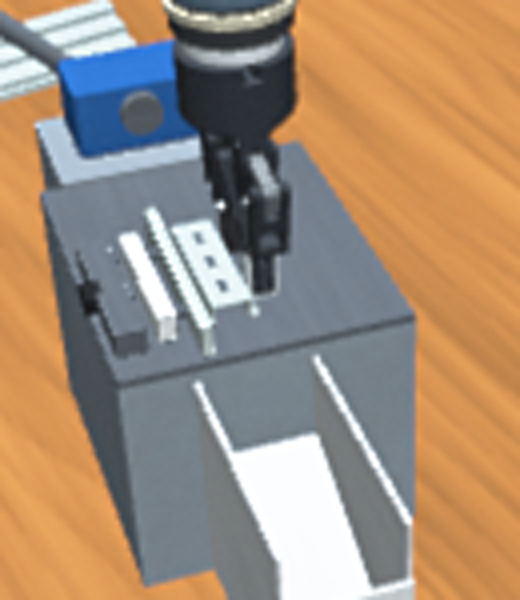

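Call:
play_rows(
  motion=[
    [[0,0.1,0],[0,0,0]],
    [[0,0.2,0],[0,0,0]],
    [[0,0.2,0],[0,0,0]],
  ],
)

```text
time_s: 11.98
tcp_pos: [0.5181, -0.0751, 0.1898]
tool_rot: [180.0, -0.0, 79.4]
force: [-0.9, -0.2, -0.2]
gripper_width: 0.0502
```

Call:
play_rows(
  motion=[
    [[0,0.1,0],[0,0,0]],
    [[0,0.1,0],[0,0,0]],
  ],
)

```text
time_s: 12.22
tcp_pos: [0.5191, -0.0753, 0.1898]
tool_rot: [180.0, -0.0, 79.4]
force: [-0.3, -0.2, -0.6]
gripper_width: 0.0496
```

Call:
play_rows(
  motion=[
    [[0,0.1,0],[0,0,0]],
    [[0,0.1,0],[0,0,0]],
  ],
)

```text
time_s: 12.48
tcp_pos: [0.5201, -0.0755, 0.1899]
tool_rot: [180.0, -0.0, 79.4]
force: [-1.1, -0.1, 2.1]
gripper_width: 0.0503
```

Call:
play_rows(
  motion=[
    [[0,0.1,0],[0,0,0]],
    [[0,0.1,0],[0,0,0]],
  ],
)

```text
time_s: 12.72
tcp_pos: [0.5206, -0.0756, 0.1899]
tool_rot: [-180.0, -0.0, 79.4]
force: [-4.1, 0.0, 4.6]
gripper_width: 0.0504
```

Call:
play_rows(
  motion=[
    [[0,0.1,0],[0,0,0]],
    [[0,0.1,0],[0,0,0]],
  ],
)

```text
time_s: 12.98
tcp_pos: [0.521, -0.0756, 0.1899]
tool_rot: [-179.9, -0.0, 79.4]
force: [-7.9, 1.4, 7.0]
gripper_width: 0.0497
```

```bash
python3 -c "
from h import *
stat(); look(5)"
```

```text
t 12.97 L [-16.79 -83.77] z 189.89 yawL 89.97 rp [-1.7991e+02 -1.0000e-02] F_L [-8.03 -0.04  7.02] w 49.7 q6 2.4
```

View pics/s5.png

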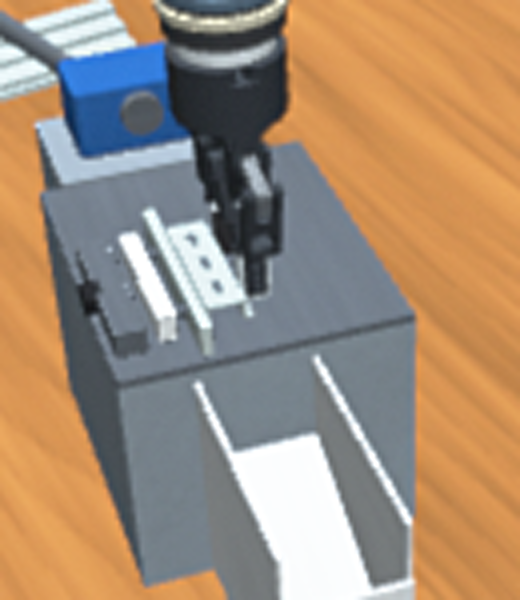

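Call:
play_rows(
  motion=[
    [[0,-0.3,0],[0,0,0]],
    [[0,-0.5,-0.14],[0,0,0]],
    [[0,-0.5,-0.14],[0,0,0]],
  ],
)

```text
time_s: 13.4
tcp_pos: [0.5171, -0.0749, 0.1912]
tool_rot: [180.0, -0.0, 79.4]
force: [0.7, -0.3, -0.6]
gripper_width: 0.05
```

```bash
python3 -c "
from h import *
stat(); c=look(6)
cv2.imwrite('pics/s6z.png',cv2.resize(c['image'][150:205,232:285],None,fx=11,fy=11,interpolation=cv2.INTER_CUBIC))"
```

```text
t 13.4 L [-20.75 -83.77] z 191.25 yawL 89.97 rp [ 1.7998e+02 -1.0000e-02] F_L [ 0.7  -0.18 -0.57] w 50.0 q6 2.4
```

View pics/s6z.png

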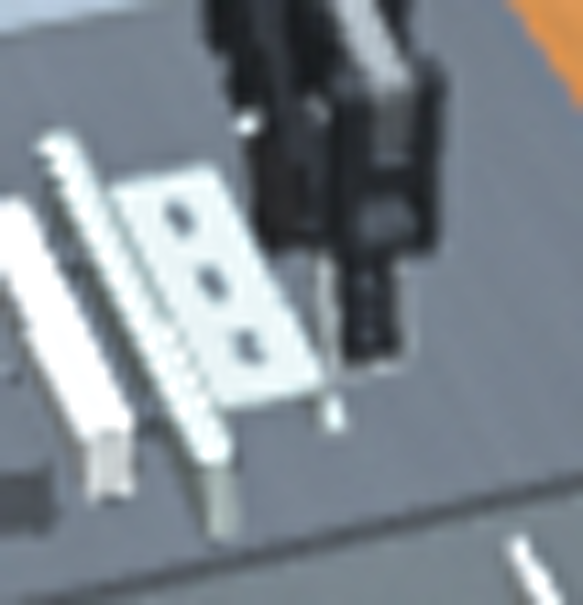

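Call:
play_rows(
  motion=[
    [[0,0.1,0],[0,0,0]],
    [[0,0.2,0],[0,0,0]],
    [[0,0.3,0],[0,0,0]],
    [[0,0.3,0],[0,0,0]],
  ],
)

```text
time_s: 13.95
tcp_pos: [0.52, -0.0755, 0.1912]
tool_rot: [-180.0, -0.0, 79.4]
force: [0.3, 0.2, -0.1]
gripper_width: 0.05
```

Call:
play_rows(
  motion=[
    [[0,0.1,0],[0,0,0]],
    [[0,0.1,0],[0,0,0]],
  ],
)

```text
time_s: 14.2
tcp_pos: [0.5206, -0.0756, 0.1911]
tool_rot: [-180.0, -0.0, 79.4]
force: [-2.0, 0.7, -0.1]
gripper_width: 0.0503
```

Call:
play_rows(
  motion=[
    [[0,0.1,0],[0,0,0]],
    [[0,0.1,0],[0,0,0]],
  ],
)

```text
time_s: 14.45
tcp_pos: [0.5211, -0.0757, 0.1911]
tool_rot: [-179.9, -0.0, 79.4]
force: [-5.4, 0.6, 2.0]
gripper_width: 0.05
```

Call:
play_rows(
  motion=[
    [[0,-0.3,0],[0,0,0]],
    [[0,-0.4,0],[-1.5,0,0]],
    [[0,-0.4,0.05],[-3,0,0]],
    [[0,-0.4,0.05],[-3,0,0]],
  ],
)

```text
time_s: 14.95
tcp_pos: [0.5175, -0.075, 0.191]
tool_rot: [176.9, -0.0, 79.4]
force: [0.5, 0.0, -0.7]
gripper_width: 0.0503
```

```bash
python3 -c "
from h import *
stat()"
```

```text
t 14.95 L [-20.29 -83.8 ] z 190.98 yawL 89.97 rp [176.93  -0.  ] F_L [ 0.48  0.13 -0.67] w 50.3 q6 2.5
```

Call:
play_rows(
  motion=[
    [[0,0.1,0.06],[0,0,0]],
    [[0,0.2,0.06],[0,0,0]],
    [[0,0.2,0.06],[0,0,0]],
  ],
)

```text
time_s: 15.32
tcp_pos: [0.5202, -0.0755, 0.1901]
tool_rot: [177.0, -0.0, 79.4]
force: [-0.4, -0.7, 0.5]
gripper_width: 0.0502
```

Call:
play_rows(
  motion=[
    [[0,0.1,0.005],[0,0,0]],
    [[0,0.1,0.005],[0,0,0]],
  ],
)

```text
time_s: 15.58
tcp_pos: [0.5205, -0.0755, 0.1901]
tool_rot: [177.1, -0.0, 79.4]
force: [-2.7, 0.9, 1.3]
gripper_width: 0.05
```

Call:
play_rows(
  motion=[
    [[0,0.1,0.005],[0,0,0]],
    [[0,0.1,0.005],[0,0,0]],
  ],
)

```text
time_s: 15.82
tcp_pos: [0.5212, -0.0757, 0.19]
tool_rot: [177.1, -0.0, 79.4]
force: [-5.5, 1.4, 3.0]
gripper_width: 0.0499
```

```bash
python3 -c "
from h import *
stat()"
```

```text
t 15.82 L [-16.58 -83.81] z 190.04 yawL 89.97 rp [177.09  -0.  ] F_L [-5.67  0.41  2.96] w 49.9 q6 2.4
```

Call:
play_rows(
  motion=[
    [[0,0.05,0],[0,0,0]],
    [[0,0.1,0],[0,0,0]],
    [[0,0.12,0],[0,0,0]],
    [[0,0.12,0],[0,0,0]],
  ],
)

```text
time_s: 16.32
tcp_pos: [0.5215, -0.0758, 0.19]
tool_rot: [177.2, -0.0, 79.4]
force: [-8.7, 2.4, 4.9]
gripper_width: 0.0502
```

```bash
python3 -c "
from h import *
stat(); stat(); c=look(7)
cv2.imwrite('pics/s7z.png',cv2.resize(c['image'][150:205,232:285],None,fx=11,fy=11,interpolation=cv2.INTER_CUBIC))"
```

```text
t 16.32 L [-16.28 -83.8 ] z 190.03 yawL 89.97 rp [ 1.7718e+02 -1.0000e-02] F_L [-9.01  0.75  4.94] w 50.2 q6 2.4
t 16.32 L [-16.28 -83.8 ] z 190.03 yawL 89.97 rp [ 1.7718e+02 -1.0000e-02] F_L [-9.01  0.75  4.94] w 50.2 q6 2.4
```

View pics/s7z.png

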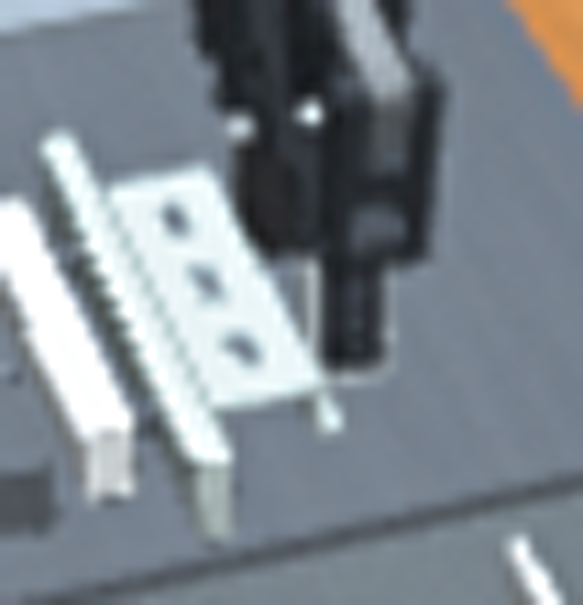

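Call:
play_rows(
  motion=[
    [[0,0,-0.02],[0,0,0]],
    [[0,0,-0.04],[0,0,0]],
    [[0,0,-0.04],[0,0,0]],
  ],
)

```text
time_s: 16.75
tcp_pos: [0.5216, -0.0758, 0.1901]
tool_rot: [177.2, -0.0, 79.4]
force: [-6.8, 1.9, 0.4]
gripper_width: 0.0497
```

```bash
python3 -c "
from h import *
stat()"
```

```text
t 16.75 L [-16.12 -83.79] z 190.08 yawL 89.97 rp [ 1.7718e+02 -1.0000e-02] F_L [-7.07  0.65  0.41] w 49.7 q6 2.4
```

Call:
play_rows(
  motion=[
    [[0,0.03,-0.01],[0,0,0]],
    [[0,0.06,-0.02],[0,0,0]],
    [[0,0.06,-0.02],[0,0,0]],
  ],
)

```text
time_s: 17.12
tcp_pos: [0.522, -0.0759, 0.1901]
tool_rot: [177.2, -0.0, 79.4]
force: [-7.9, 2.0, 0.5]
gripper_width: 0.05
```

```bash
python3 -c "
from h import *
stat()"
```

```text
t 17.12 L [-15.77 -83.8 ] z 190.15 yawL 89.97 rp [177.21  -0.  ] F_L [-8.11  0.53  0.46] w 50.0 q6 2.4
```

Call:
play_rows(
  motion=[
    [[0,0,0],[0,0,0]],
    [[0,0,0],[0,0,0]],
    [[0,0,0],[0,0,0]],
    [[0,0,0],[0,0,0]],
    [[0,0,0],[0,0,0]],
    [[0,0,0],[0,0,0]],
  ],
)

```text
time_s: 17.88
tcp_pos: [0.522, -0.0758, 0.1902]
tool_rot: [177.2, -0.0, 79.4]
force: [-7.6, 1.2, 1.0]
gripper_width: 0.0501
```

```bash
python3 -c "
from h import *
stat(); c=look(8)
def L(uv,z): return toL(onplane(c,np.array(uv)/4.-0.375+[200,110],z)).round(1)
W=cloud(c);g=toL(W);z=W[...,2]
for lo,hi,x0,x1 in((.199,.212,15,36),):
  s=(z>lo)&(z<hi)&(g[...,1]<5)&(g[...,1]>-170)&(g[...,0]>x0)&(g[...,0]<x1);p=g[s];print(cv2.minAreaRect(p.astype(np.float32)))
"
```

```text
t 17.88 L [-15.78 -83.77] z 190.16 yawL 89.97 rp [177.21  -0.  ] F_L [-7.7  -0.26  1.03] w 50.1 q6 2.4
((30.573196411132812, -75.7209243774414), (144.740966796875, 8.647069931030273), 89.41289520263672)
```

Call:
play_rows(
  motion=[
    [[0,0,0],[0,0,0]],
    [[0,0,0],[0,0,0]],
    [[0,0,0],[0,0,0]],
    [[0,0,0],[0,0,0]],
    [[0,0,0],[0,0,0]],
    [[0,0,0],[0,0,0]],
  ],
)

```text
time_s: 18.68
tcp_pos: [0.522, -0.0759, 0.1901]
tool_rot: [177.2, -0.0, 79.4]
force: [-8.2, 1.3, 1.7]
gripper_width: 0.05
```

View pics/s8.png

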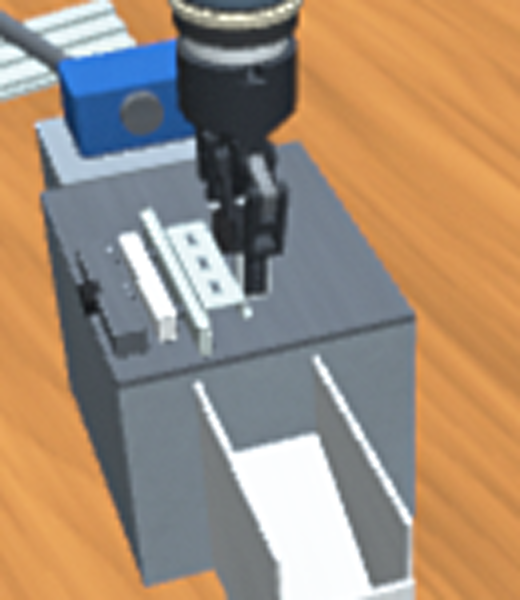

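```bash
python3 -c "
from h import *
s=stat(); print(s['ft_torque'], s['q'], s['joint_torque'])"
```

```text
t 18.68 L [-15.77 -83.8 ] z 190.15 yawL 89.97 rp [ 1.7721e+02 -1.0000e-02] F_L [-8.31 -0.26  1.74] w 50.0 q6 2.4
[ 3.27133382e-01  1.58788692e+00 -5.63031326e-04] [-8.20508819 13.18938166 -9.25622589 64.76810406 -0.11238933  2.42391852] [-2.47485666e-01 -5.22228026e+01  3.80126452e+01 -3.87812376e+00
 -1.47523088e-01  1.14977281e-02]
```

Call:
play_rows(
  motion=[
    [[0,-0.05,0],[0,0,0]],
    [[0,-0.1,0],[0,0,0]],
    [[0,-0.15,0],[0,0,0]],
    [[0,-0.2,-0.01],[0,0,0]],
    [[0,-0.25,-0.01],[0,0,0]],
    [[0,-0.3,-0.02],[0,0,0]],
    [[0,-0.5,-0.03],[0,0,0]],
    [[0,-1.0,-0.1],[0,0,0]],
    [[0,-1.3,-1.5],[1,0,0]],
    [[0,-1.3,-4],[3,0,0]],
  ],
  grip=5.0,
)

```text
time_s: 19.92
tcp_pos: [0.508, -0.0732, 0.2305]
tool_rot: [-179.9, -0.0, 79.4]
force: [1.0, -0.7, 0.2]
gripper_width: 0.05
```

```bash
python3 -c "
from h import *
s=stat(); c=look(9)
print('to', sh(np.r_[toW([5,-160]),.232]))
c=load('s9.npz');W=cloud(c);g=toL(W);z=W[...,2]
s=(z>.190)&(z<.1985)&(g[...,1]<-5)&(g[...,1]>-160)&(g[...,0]>-15)&(g[...,0]<17)
p=g[s];print(cv2.minAreaRect(p.astype(np.float32)),p.mean(0),s.sum(),np.percentile(p[:,1],[1,99]))
"
```

```text
t 19.93 L [-29.97 -83.8 ] z 230.47 yawL 89.97 rp [-179.92   -0.  ] F_L [ 1.13 -0.51  0.2 ] w 50.0 q6 2.4
to [-7.62473657  3.31175171  0.18738213]
((5.39375114440918, -84.4810791015625), (99.7045669555664, 23.16934585571289), 89.91825103759766) [  5.41616133 -82.7318762 ] 190 [-133.47902794  -34.78471278]
```

View pics/s9.png

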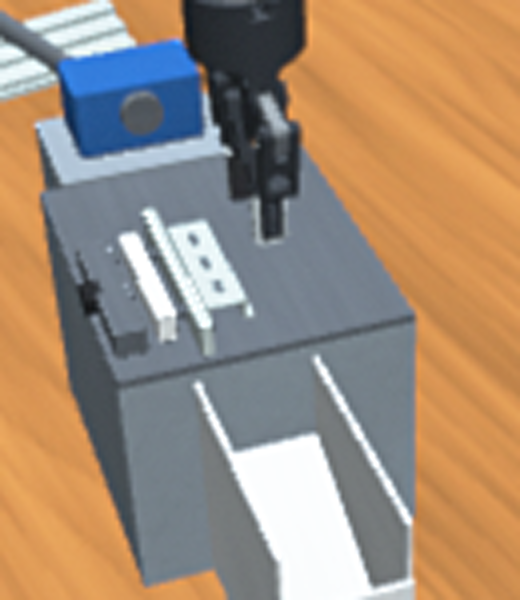

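Call:
play_rows(
  motion=[
    [[-1,0,-0.3],[0,0,5]],
    [[-2.5,0.2,-0.5],[0,0,15]],
    [[-4,0.6,-0.5],[0,0,25]],
    [[-5.5,1.2,-0.5],[0,0,35]],
    [[-6.8,2,-0.5],[0,0,45.5]],
    [[-7.6,2.7,-0.5],[0,0,56]],
    [[-7.6,3.3,-0.5],[0,0,66]],
    [[-7.6,3.3,-0.5],[0,0,76]],
    [[-7.6,3.3,-0.5],[0,0,85]],
    [[-7.6,3.3,-0.5],[0,0,90]],
  ],
  grip=0.6,
)

```text
time_s: 21.22
tcp_pos: [0.5275, -0.1542, 0.2353]
tool_rot: [180.0, -0.1, -10.9]
force: [-0.8, -0.4, -0.4]
gripper_width: 0.006
```

Call:
play_rows(
  motion=[
    [[0,0,0.5],[0,0,0]],
    [[0,0,1],[0,0,0]],
  ],
)

```text
time_s: 21.48
tcp_pos: [0.5273, -0.1542, 0.2248]
tool_rot: [-180.0, -0.0, -10.5]
force: [0.4, -0.5, -0.7]
gripper_width: 0.0055
```

```bash
python3 -c "
from h import *
s=stat(); c=look(10)
"
```

```text
t 21.48 L [   3.86 -159.82] z 224.84 yawL 0.08 rp [-1.8e+02 -2.0e-02] F_L [ 0.48 -0.44 -0.71] w 5.5 q6 84.2
```

View pics/s10.png

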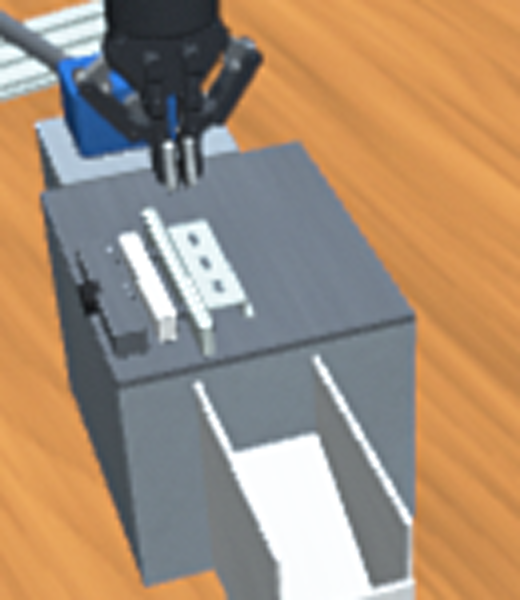

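Call:
play_rows(
  motion=[
    [[0.15,0,0.6],[0,0,0]],
    [[0.15,0,1.3],[0,0,0]],
    [[0.15,0,2],[0,0,0]],
    [[0.15,0,2.5],[0,0,0]],
    [[0.15,0,2.7],[0,0,0]],
    [[0.15,-0.3,2.7],[0,0,0]],
    [[0.15,-0.6,2.7],[0,0,0]],
    [[0.15,-0.9,2.7],[0,0,0]],
    [[0.15,-1.1,2.7],[0,0,0]],
  ],
)

```text
time_s: 22.65
tcp_pos: [0.5309, -0.1433, 0.1983]
tool_rot: [-180.0, -0.0, -10.6]
force: [-0.1, -0.4, 0.2]
gripper_width: 0.0062
```

```bash
python3 -c "
from h import *
s=stat(); c=look(11)
"
```

```text
t 22.65 L [   5.4 -148.5] z 198.32 yawL -0.02 rp [-1.7999e+02 -1.0000e-02] F_L [ 0.01 -0.36  0.15] w 6.2 q6 85.5
```

View pics/s11.png

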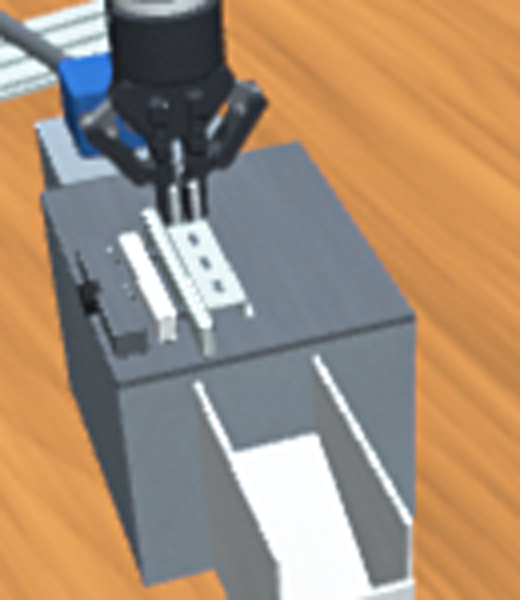

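Call:
play_rows(
  motion=[
    [[0,-0.2,0.15],[0,0,0]],
    [[0,-0.5,0.15],[0,0,0]],
    [[0,-0.8,0.15],[0,0,0]],
    [[0,-1.1,0.15],[0,0,0]],
    [[0.01,-1.4,0.15],[0,0,0]],
    [[0.01,-1.7,0.15],[0,0,0]],
    [[0.01,-2.0,0.15],[0,0,0]],
    [[0.01,-2.3,0.15],[0,0,0]],
    [[0.01,-2.6,0.15],[0,0,0]],
    [[0.01,-2.9,0.15],[0,0,0]],
  ],
)

```text
time_s: 23.95
tcp_pos: [0.5362, -0.115, 0.1967]
tool_rot: [-180.0, 0.0, -10.6]
force: [-0.2, -2.3, 1.5]
gripper_width: 0.0062
```

```bash
python3 -c "
from h import *
s=stat(); c=look(12)
W=cloud(c);g=toL(W);z=W[...,2]
s=(z>.190)&(z<.1985)&(g[...,1]<20)&(g[...,1]>-105)&(g[...,0]>-15)&(g[...,0]<17)
p=g[s];print(cv2.minAreaRect(p.astype(np.float32)),p.mean(0),s.sum(),np.percentile(p[:,1],[1,99]))
"
```

```text
t 23.95 L [   5.44 -119.61] z 196.66 yawL -0.04 rp [-1.7999e+02  1.0000e-02] F_L [ 0.26 -2.34  1.5 ] w 6.2 q6 88.5
((5.28708553314209, -54.20530319213867), (101.1803207397461, 23.11698341369629), 89.90922546386719) [  5.2793939  -54.19764916] 196 [-104.12765908   -7.55922381]
```

View pics/s12.png

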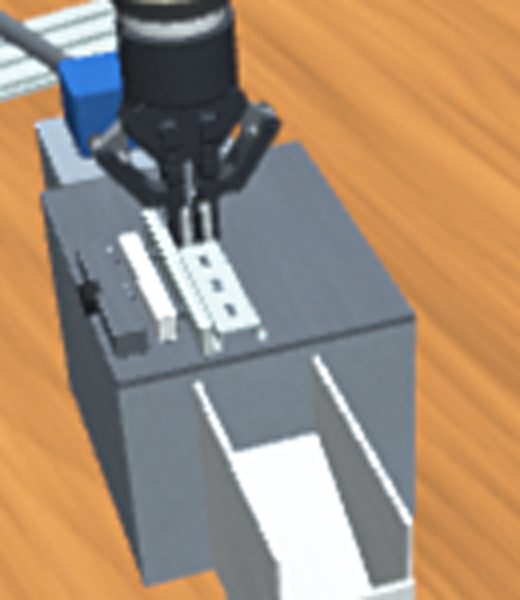

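Call:
play_rows(
  motion=[
    [[0,-0.3,0],[0,0,0]],
    [[0,-0.6,0],[0,0,0]],
    [[0,-0.9,0],[0,0,0]],
    [[0,-1.2,0],[0,0,0]],
    [[0.01,-1.5,0],[0,0,0]],
    [[0.01,-1.8,0],[0,0,0]],
    [[0.01,-2.1,0],[0,0,0]],
    [[0.01,-2.4,0],[0,0,0]],
    [[0.01,-2.7,0],[0,0,0]],
    [[0.01,-3.0,0],[0,0,0]],
  ],
)

```text
time_s: 25.25
tcp_pos: [0.5419, -0.0855, 0.1966]
tool_rot: [-180.0, 0.0, -10.6]
force: [-1.9, -0.9, 1.0]
gripper_width: 0.006
```

```bash
python3 -c "
from h import *
s=stat(); c=look(13)
W=cloud(c);g=toL(W);z=W[...,2]
s=(z>.190)&(z<.1985)&(g[...,1]<50)&(g[...,1]>-76)&(g[...,0]>-15)&(g[...,0]<17)
p=g[s];print(cv2.minAreaRect(p.astype(np.float32)),p.mean(0),s.sum(),np.percentile(p[:,1],[1,99]))
"
```

```text
t 25.25 L [  5.54 -89.6 ] z 196.63 yawL -0.03 rp [-1.7999e+02  1.0000e-02] F_L [-1.74 -1.23  1.02] w 6.0 q6 91.7
((5.280326843261719, -24.919776916503906), (101.11542510986328, 23.363021850585938), 89.54855346679688) [  5.26091806 -23.61182092] 206 [-74.28449553  23.24927785]
```

View pics/s13.png

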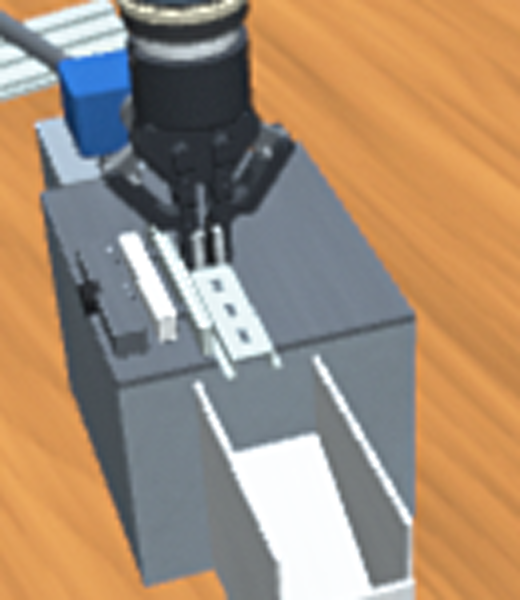

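Call:
play_rows(
  motion=[
    [[0,-0.3,0],[0,0,0]],
    [[0,-0.6,0],[0,0,0]],
    [[0,-0.9,0],[0,0,0]],
    [[0,-1.2,0],[0,0,0]],
    [[0,-1.5,0],[0,0,0]],
    [[0,-1.8,0],[0,0,0]],
    [[0,-2.1,0],[0,0,0]],
    [[0,-2.4,0],[0,0,0]],
    [[0,-2.7,0],[0,0,0]],
    [[0,-3.1,0],[0,0,0]],
  ],
)

```text
time_s: 26.55
tcp_pos: [0.5476, -0.055, 0.1967]
tool_rot: [-180.0, -0.0, -10.6]
force: [-0.6, -2.1, 1.1]
gripper_width: 0.0059
```

Call:
play_rows(
  motion=[
    [[0,-0.4,0],[0,0,0]],
    [[0,-0.9,0],[0,0,0]],
    [[0,-1.4,0],[0,0,0]],
    [[0,-2.0,0],[0,0,0]],
    [[0,-2.6,0],[0,0,0]],
    [[0,-3.2,0],[0,0,0]],
    [[0,-3.8,0],[0,0,0]],
    [[0,-4.4,0],[0,0,0]],
    [[0,-5,0],[0,0,0]],
  ],
)

```text
time_s: 27.68
tcp_pos: [0.5569, -0.0056, 0.1967]
tool_rot: [-180.0, 0.0, -10.6]
force: [-0.7, -0.1, -0.6]
gripper_width: 0.006
```

```bash
python3 -c "
from h import *
s=stat(); c=look(14)
cv2.imwrite('pics/s14z.png',c['image'])
"
```

```text
t 27.68 L [ 5.62 -8.35] z 196.67 yawL -0.03 rp [-179.99    0.  ] F_L [-0.65 -0.25 -0.61] w 6.0 q6 100.0
```

View pics/s14.png

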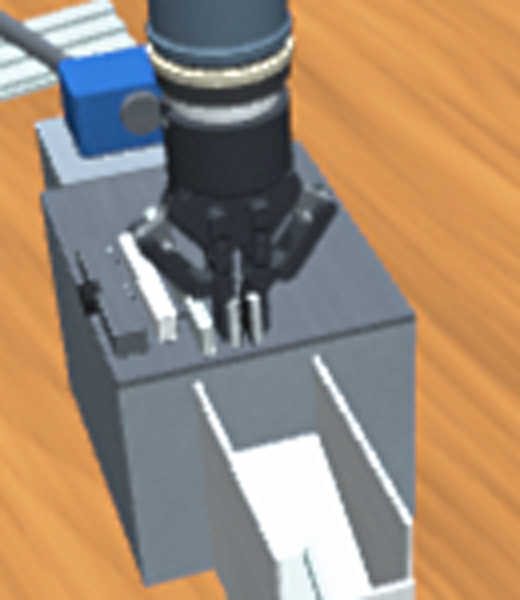

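Call:
play_rows(
  motion=[
    [[0,0,-1],[0,0,0]],
    [[0,0,-3],[0,0,0]],
    [[0,0,-6],[0,0,0]],
    [[0,0.5,-9],[0,0,0]],
    [[-2,2,-10],[0,0,0]],
    [[-5,4,-10],[0,0,0]],
    [[-8,6,-10],[0,0,0]],
    [[-11,8,-10],[0,0,0]],
    [[-12,9,-10],[0,0,0]],
    [[-12,9,-10],[0,0,0]],
  ],
)

```text
time_s: 28.98
tcp_pos: [0.4224, -0.0729, 0.2974]
tool_rot: [-180.0, -0.1, -10.7]
force: [0.4, 0.1, -0.7]
gripper_width: 0.006
```

```bash
python3 -c "
from h import *
from station import r
s=stat(); c=r.read_camera('scene'); cv2.imwrite('pics/s15.png',c['image'][:, :]); cv2.imwrite('pics/s15z.png',cv2.resize(c['image'][190:310,240:320],None,fx=5,fy=5,interpolation=cv2.INTER_CUBIC))
c=r.read_camera('top'); cv2.imwrite('pics/t15.png',c['image']); cv2.imwrite('pics/t15z.png',cv2.resize(c['image'][160:240,225:330],None,fx=6,fy=6,interpolation=cv2.INTER_CUBIC)); np.savez('t15.npz',**c)
"
```

```text
t 28.98 L [-114.23  -99.17] z 297.43 yawL -0.11 rp [-1.7999e+02 -9.0000e-02] F_L [ 0.34  0.18 -0.75] w 6.0 q6 90.9
```

View pics/s15.png

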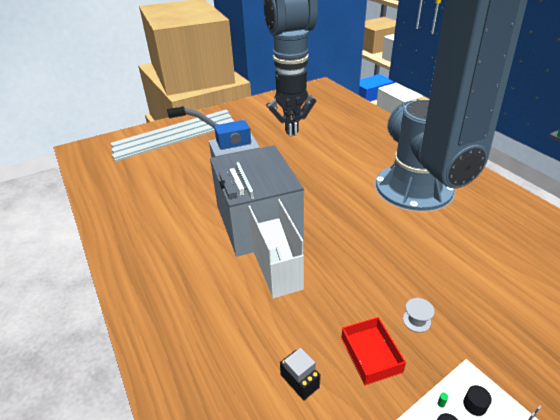

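View pics/s15z.png

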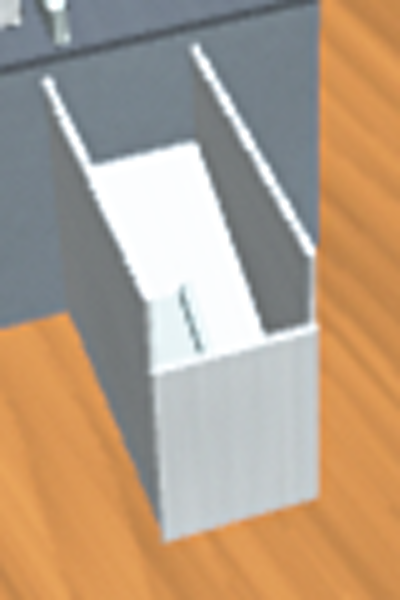

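View pics/t15z.png

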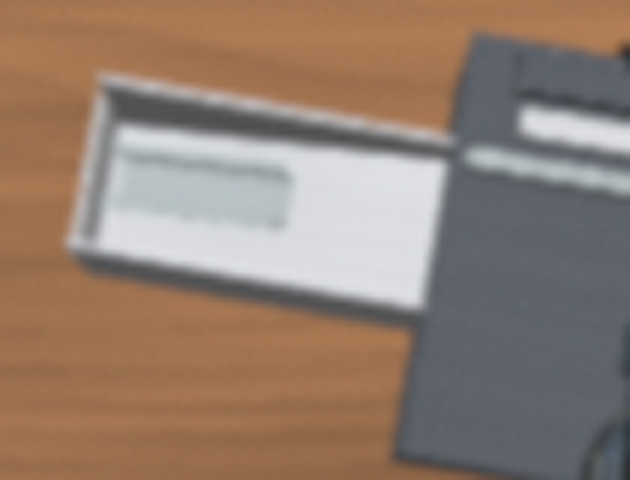

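The rail is lying flat at the far end of the chute (top view about (258,191)). The deck is empty, the gripper is clear of everything, and the spool, contactor and tray look undisturbed.

```bash
python3 -c "
from station import r
print(r.sign_off()); print(r.get_state()['time_s'])"
```

```text
the job is handed in; nothing more can be done
None
the job is handed in; nothing more can be done
```

The rail offcut is lying at the far end of the scrap chute, and the job was handed in at about 29 s of the 64 s allowed.

- **Press against the fence:** I slid the rail sideways with two spread fingers until it met the bar. I held it there for about 1.5 s at 7.6–8.3 N wrist force. The bar had given about 1.9 mm, which is roughly 7.5 N on the spring. The moment about the tool axis was near zero, so the rail lay flush along the bar.
- **Push into the chute:** I pushed the end of the rail with nearly closed fingers. In the pictures it stayed within about 0.5° of square until it tipped off the lip.
- **Last checks:** The final pictures show the deck empty and the gripper clear. The spool, contactor and tray look unmoved by eye; I did not measure them.

**What went less cleanly:**
- **Early presses:** My first press reached about 8 N sideways and 7 N of vertical force, with the fingertips pressing down on the rail's flange or the deck. I backed off, raised and tilted the tool slightly, and pressed again. That press peaked at about 9 N sideways and 5 N vertical before I raised the tool again for the hold.
- **Limits:** The highest sideways reading was 9 N, against the 15 N limit. Forces were only read at the end of each move, with about 0.6 N of noise. The only larger one was 19 N straight down, while finding the deck height away from the rail.

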